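# Hold the capped glass cell in the light meter's beam

## Robot

A 6-joint arm with a two-finger parallel gripper is mounted at the origin on the work surface; the furniture and walls round the work are solid. World frame = base frame: x ahead of the robot, y to its left, z up, the work surface at z = 0. Lengths are in m, angles in rad, forces in N, time in s.
With the tool pointing down it reaches from about 0.325 to 0.85 m from the base axis. Payload 4.4 kg.
Tool frame: the origin (TCP) lies at the very end of the fingers, on their centre line; the grasp point (between the pads) lies 19 mm behind it (manip.grip_depth is the distance from the TCP to the grasp point, in m); z points along the fingers, y is the direction in which the jaws open and shut (so a half turn about z gives the same grasp; the last joint's range is limited). The gripper opens to 94 mm and grips with 3 to 60 N. Pads are 16 mm wide; open, the fingers measure 119 mm over their backs; the gripper's body (75 mm by 177 mm) begins 78 mm behind the grasp point.
Start: joints at [1.159, 0.207, 1.542, -0, 1.393, -0.15], TCP at [0.149, 0.555, 0.205] pointing down, gripper open.
Joint ranges: [-2.73, 2.73], [-0.86, 2.22], [0.23, 2.46], [-1.11, 4.25], [0.08, 2.63], [-2.82, 2.82]. Speed limits (rad/s): [2.79, 2.79, 3.14, 3.14, 3.14, 3.14].

## Interface

Orientations are given as [roll, pitch, yaw] about the fixed x, y, z axes, in that order (R = Rz(yaw) Ry(pitch) Rx(roll)).
In Python, from rig import manip, hand, inverse_kinematics, sensors, vision, job_done gives the robot as it stands. Calls block until the motion is done:
- manip.reach(position, orientation): joint-space move of the TCP to a pose.
- manip.line_to(position, max_speed=0.15, rotation=None, f_stop=None): straight line of the TCP; rotation=None keeps the orientation; max_speed is the mean speed in m/s. With f_stop (N) it stops when the force on the tool has changed by that much, and returns True; else False.
- manip.move_j(angles): joint-space move.
- hand.command_gripper(opening, strength=None): opening from 0.0 (shut) to 1.0 (fully open); strength is the grip in N (None keeps the last); returns when the fingers have stopped.
- manip.sleep(seconds).
- inverse_kinematics(position, orientation): joint angles nearest the present ones, or None.
- sensors.sense(): the state.
- vision.get_image(name): name is "scene" or "top"; returns a dict with "image" (420x560x3 uint8, red, green, blue), "depth" (420x560 float32, m along the optical axis (not along the pixel's ray), 0 where there is no reading), "camera_matrix" (3x3 intrinsics, pixels), "distortion" ([k1, k2, p1, p2, k3] as OpenCV has them; the pictures are not rectified), "R" (3x3) and "t" (3): a world point X has camera coordinates R X + t. Camera axes: x right, y down, z forward; pixel columns grow to the right and rows downward; lengths in m; the calibration is good to about 2 mm. A picture is of the moment at which its call begins.
A pose or a line that the arm cannot do raises manip.IKError and nothing moves.
- job_done(): hands the job in, once; it reports no verdict.
Trained networks look in the newest picture that a camera, given by its name, has taken for a name from the list of things; names that differ only in an ending like _2 or _b are one class to them, and where a whole thing is asked for, a point or a joint stands for the part that bears it (a point fixed in the world has none). Each returns a list of dicts, best first, with "p" (0 to 1); they miss things now and then, are a little off and sometimes report something else, mostly with a low value. They report only what shows in the picture. A call takes as long as a camera call. They do not tell look-alikes from the thing itself.
- vision.cut_out(camera, query): "pixels" (420x560 bool, what is visible of it).
- vision.mark_of(camera, query): "xyz" ([x, y, z] in m, in world coordinates, good to about 4 mm: a listed point, or the origin of a listed thing).
The state is a dict: "t": time; "joints": joint angles; "qd": joint speeds; "joint_torque": joint torques, N m; "eef_pos": TCP position; "eef_rot": TCP orientation; "force": force on the tool from outside, world axes, zero at the start; "moment": the same for the moment, N m; "grip_width": opening from 0.0 (shut) to 1.0 (fully open).
Only numpy, scipy, OpenCV 4.12 (cv2) and the standard library are available. Lean on these libraries where they do the work, as an engineer would, in place of code of your own. Each camera call takes 0.05 s, during which the arm holds its last target.

## Task

Take the empty-cell reading on the bench light meter. Press the orange flip cap of the open glass cell fully shut while the cell stands in the wooden rack, then lift that cell out by its two frosted faces, never touching its two clear faces with the fingers, and lower it upright into the light meter's square seat with the clear faces towards lamp and receiver. Push it gently down until the sprung seat is on its stop, which drops the shutter blade out of the light, and finish while still gripping the cell and holding it down there; leave the black-capped spare cell in its pocket.

Things in the scene. Friction and masses are not known exactly. Their poses are not given: they have to be found in the camera images.
- cell: The cell to use: square hollow glass cell 25 x 25 mm, 63 mm tall with an orange plastic collar (top 3 mm) and an orange flip cap, 60 to 105 g. Origin: centre of its underside; z up its length. Its two white frosted faces are the faces on +x and -x (12.5 mm from the axis): grip these. Its two clear faces (see-through glass with a blue-green tint) are on +y and -y. The cap hinges on the +y side. In its pocket it stands 26 mm deep, so 37 mm of it plus the cap are above the rack.
- cell_clear_faces: The two clear glass faces of that cell (20 mm wide, from 4 to 60 mm above its underside, on its +y and -y sides), same origin and axes as the cell. The fingers must not touch them.
- cell_frosted_a: The white frosted face on the cell's +x side (25 mm wide, from 4 to 60 mm above its underside, its surface 12.5 mm from the cell's axis), same origin and axes as the cell.
- cell_frosted_b: The same on the cell's -x side, same origin and axes as the cell.
- cell_cap (a joint): Angle of the orange cap: 0 = flat shut on the collar, 1.57 = standing upright, up to 2.4 = leaning outwards over the +y side. Starts open. A light stiff hinge (0.003 N m): it stays where it is left. Fully shut means below 0.1.
- cap_hinge (a point): Hinge axis of the cap on the cell (axis along the cell's x): 14.5 mm from the cell's centre on its +y side, 63 mm above its underside. The cap is a plate 23.5 mm wide and 4 mm thick (5 mm in the middle) that reaches 33.5 mm from the hinge to the end of its thumb tab; shut, its top is 68 mm above the cell's underside.
- cap_tab (a point): End of the cap's 12 mm wide thumb tab, 33.5 mm from the hinge.
- spare_cell: Another cell of the same size with a black cap, shut; origin and axes as for the cell. It stands in the other end pocket of the rack and stays there.
- rack: Fixed wooden rack block 54 (x) x 154 (y) x 32 mm (z), origin at the centre of its underside. Three square pockets of 27 mm width at y = -50, 0 and +50 mm, floors 6 mm above its underside; the cells stand in the two end pockets (which one is where varies), the middle one is empty. The cells' axes are parallel to the rack's.
- light_meter: Fixed bench light meter, grey base 88 (x) x 196 (y) x 25 mm (z), origin at the centre of its underside. The beam runs along its y axis at x = 0, 52 mm above its underside, from the finned metal lamp barrel on the -y side (lens tube ends at y = -33 mm, top at 75 mm) to the black receiver housing on the +y side (aperture at y = +40 mm, housing from y = 48 mm, top at 78 mm). Between them is the sprung seat, open above and on both x sides.
- seat_floor (a point): Centre of the floor of the square seat; axes as the light meter's; moves down with the seat; 43 mm above the light meter's underside when up, 34 mm on its stop. The seat is a metal block 42 (x) x 38 (y) mm with a pocket 28.5 x 28.5 mm, 7 mm deep, its mouth chamfered 3 mm. A thin steel shutter blade stands on its -y side at y = -22.5 mm, its top 13.5 mm above the seat floor.
- cell_seat (a joint): How far the sprung seat is pressed down, in m: 0 = up (shutter blade in the beam), 0.009 = on its stop (blade clear of the beam). It takes about 1.5 N to start and 4 N at the stop, and springs up again, cell and all, when let go; the seat counts as on its stop from 0.007.
Mind the look-alikes: they are no part of the job. What is shaped like the cell but pink is not meant.

How it is judged:
By the outcome, as a careful person would: the job done as asked, in the order asked, and still so for the second after the job is handed in, while the arm keeps its last pose, push and grip.
It also fails if it takes over 48 s, if anything falls off the work surface, if the arm or the gripper's body presses on something with over 40 N, if the wrist force passes 120 N, or if a joint passes its speed limit or range.

## Working session

There is one attempt and no reset: what is moved stays moved. The work goes in short steps, each a Python script; the robot and the scene stay as the last script left them, time stands still between calls to the robot, and variables do not carry over. Pictures are saved under pics/ and viewed, and the job is handed in when it is done.

```bash
ls; mkdir -p pics; cat > a.py <<'E'
from rig import manip, hand, inverse_kinematics, sensors, vision, job_done
import cv2, numpy as np
for n in ("scene","top"):
    d=vision.get_image(n); cv2.imwrite(f"pics/{n}0.png",d["image"][:,:,::-1])
    np.savez(f"{n}0.npz",**{k:np.array(d[k]) for k in d})
    for q in ("cell","spare_cell","rack","light_meter","seat_floor","cap_hinge","cap_tab"):
        print(n,q,[(np.round(r["xyz"],3).tolist(),round(r["p"],2)) for r in vision.mark_of(n,q)][:4])
s=sensors.sense(); print(s["t"],s["eef_pos"],s["eef_rot"],s["force"])
E
python3 a.py
```

```text
pics
scene cell [([0.383, 0.19, 0.0], 0.93), ([0.477, 0.08, 0.005], 0.74)]
scene spare_cell [([0.505, 0.178, 0.002], 0.92)]
scene rack []
scene light_meter [([0.487, -0.154, -0.002], 0.74)]
scene seat_floor [([0.487, -0.152, 0.043], 0.92)]
scene cap_hinge [([0.485, 0.094, 0.066], 0.6), ([0.389, 0.171, 0.066], 0.57)]
scene cap_tab [([0.483, 0.095, 0.104], 0.58), ([0.382, 0.203, 0.068], 0.5)]
top cell [([0.383, 0.189, -0.0], 0.89), ([0.478, 0.076, 0.002], 0.79)]
top spare_cell [([0.505, 0.172, 0.002], 0.59)]
top rack [([0.487, 0.128, -0.002], 0.79)]
top light_meter [([0.483, -0.154, 0.001], 0.95), ([0.488, 0.126, 0.002], 0.23), ([0.482, 0.079, 0.004], 0.19)]
top seat_floor [([0.491, -0.149, 0.043], 0.8)]
top cap_hinge [([0.482, 0.088, 0.071], 0.79), ([0.393, 0.174, 0.064], 0.76)]
top cap_tab [([0.382, 0.205, 0.066], 0.53), ([0.488, 0.098, 0.106], 0.5)]
0.8 [0.14884743 0.55541565 0.20547196] [3.14156014e+00 4.12012449e-06 2.87976728e+00] [ 0.68359674 -0.29980153 -0.25518729]
```

View pics/scene0.png

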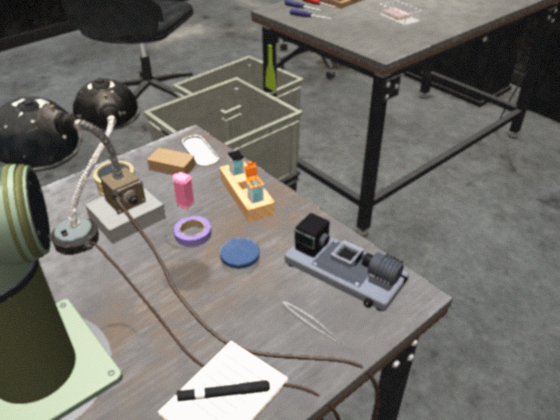

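View pics/top0.png

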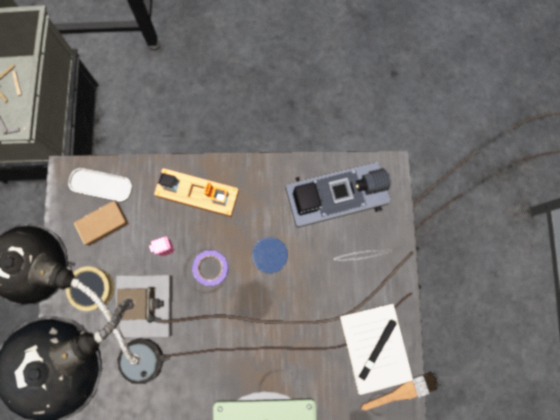

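The scene picture shows the orange-capped open cell (about 255,185) at the near end of the rack, the black-capped spare at (237,160) and a pink decoy at (183,190). The light meter is at (345,265), with its receiver towards +y. In the top view the cell is at about (220,197) and the seat at (341,190). Next I'll measure the rack and meter poses precisely.

```bash
cat > b.py <<'E'
import cv2, numpy as np
from rig import vision
D={n:dict(np.load(f"{n}0.npz")) for n in("scene","top")}
def rays(d,px,z):
    u=cv2.undistortPoints(np.array(px,float).reshape(-1,1,2),d["camera_matrix"],d["distortion"]).reshape(-1,2)
    r=np.c_[u,np.ones(len(u))]@d["R"]; c=-d["R"].T@d["t"]
    s=(z-c[2])/r[:,2]; return c+r*s[:,None]
def cloud(d):
    h,w=d["depth"].shape; v,u=np.mgrid[:h,:w]; 
    p=cv2.undistortPoints(np.c_[u.ravel(),v.ravel()].astype(float).reshape(-1,1,2),d["camera_matrix"],d["distortion"]).reshape(-1,2)
    z=d["depth"].ravel(); X=np.c_[p*z[:,None],z]-d["t"]; return (X@d["R"]).reshape(h,w,3)
if __name__=="__main__":
    for n in D:
        d=D[n]; print(n,"cam",-d["R"].T@d["t"],d["camera_matrix"][0,0])
        vision.get_image(n)
        P=cloud(d)
        for q,z in(("rack",.032),("light_meter",.025),("cell",0),("cell_cap",0),("cell_frosted_a",0),("cell_clear_faces",0)):
            for r in vision.cut_out(n,q)[:3]:
                m=r["pixels"]; v,u=np.nonzero(m); 
                Q=P[m]; Q=Q[d["depth"][m]>0]
                print(n,q,round(r["p"],2),m.sum(),"px",u.mean().round(1),v.mean().round(1),"med",np.median(Q,0).round(3))
                if z:
                    np.save(f"m_{n}_{q}.npy",m) if not r["p"]<.5 else 0
                    k=np.abs(Q[:,2]-z)<.006
                    if k.sum()>20: 
                        b=cv2.minAreaRect(Q[k][:,:2].astype(np.float32)*1000);print("   rect",b,k.sum(),np.median(Q[k],0).round(4))
    for n,(x0,y0,x1,y1) in {"top":(145,150,400,235),"scene":(210,140,420,310)}.items():
        im=D[n]["image"][y0:y1,x0:x1,::-1]; cv2.imwrite(f"pics/{n}_crop.png",cv2.resize(im,None,fx=3,fy=3,interpolation=cv2.INTER_CUBIC))
E
python3 b.py
```

```text
scene cam [-0.02503525 -0.57273441  0.66425301] 541.2443779704047
scene rack 0.97 1211 px 246.9 197.3 med [0.473 0.088 0.027]
   rect ((489.529296875, 125.67322540283203), (156.48292541503906, 54.80671691894531), 75.00694274902344) 629 [0.4767 0.1063 0.0306]
scene light_meter 0.58 6002 px 345.6 264.2 med [ 0.47  -0.161  0.026]
   rect ((484.8755187988281, -154.57220458984375), (99.0207748413086, 196.34686279296875), 10.245153427124023) 2421 [ 0.465  -0.1698  0.0244]
scene cell 0.92 541 px 254.0 184.4 med [0.477 0.084 0.062]
scene cell_cap 0.64 164 px 251.2 170.4 med [0.482 0.095 0.085]
scene cell_cap 0.44 642 px 346.8 254.9 med [ 0.484 -0.153  0.044]
scene cell_frosted_a 0.48 193 px 250.7 170.7 med [0.482 0.095 0.084]
scene cell_frosted_a 0.47 235 px 179.9 194.0 med [0.373 0.183 0.033]
scene cell_frosted_a 0.46 101 px 249.9 193.8 med [0.465 0.079 0.045]
scene cell_clear_faces 0.66 167 px 188.5 193.9 med [0.388 0.176 0.029]
scene cell_clear_faces 0.5 187 px 257.0 192.7 med [0.475 0.068 0.052]
top cam [0.29968492 0.00299017 0.90260068] 457.81217499609767
top rack 0.72 1727 px 197.3 194
[... 365 characters left out ...]
4413452148438), 11.885981559753418) 2470 [ 0.473  -0.1518  0.0258]
top light_meter 0.62 316 px 168.9 182.4 med [0.5   0.172 0.073]
top cell 0.9 351 px 216.7 194.1 med [0.481 0.085 0.066]
top cell 0.32 37 px 220.6 192.0 med [0.488 0.078 0.038]
top cell_cap 0.68 100 px 208.2 189.9 med [0.481 0.096 0.092]
top cell_cap 0.6 215 px 159.4 245.0 med [0.384 0.187 0.068]
top cell_frosted_a 0.6 72 px 166.2 252.5 med [0.373 0.181 0.037]
top cell_frosted_a 0.37 12 px 220.4 191.8 med [0.487 0.078 0.042]
top cell_frosted_a 0.37 31 px 217.8 202.3 med [0.465 0.082 0.047]
top cell_clear_faces 0.64 481 px 341.1 190.2 med [ 0.486 -0.155  0.047]
top cell_clear_faces 0.39 74 px 220.4 196.2 med [0.479 0.085 0.046]
```

View pics/top_crop.png

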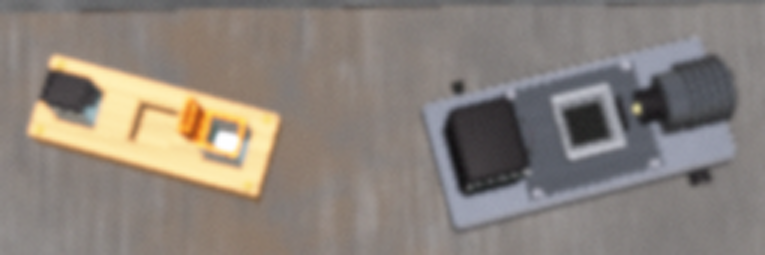

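View pics/scene_crop.png

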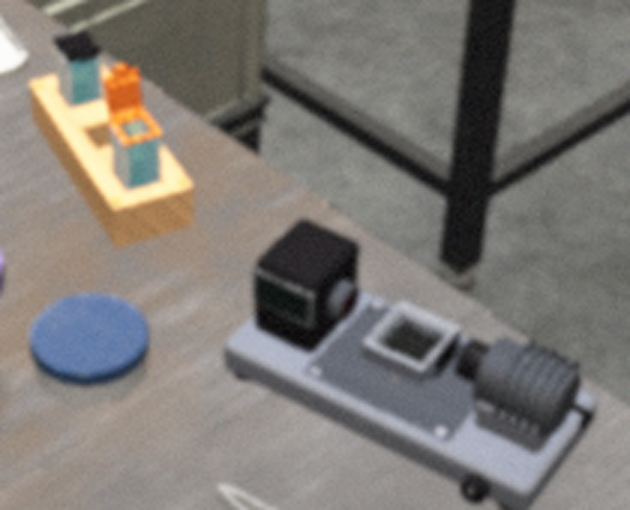

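```bash
cat > c.py <<'E'
import numpy as np, cv2
from scipy.optimize import minimize
from b import D,cloud
def fit(P,x0,hx,hy):
    # P xy pts on surface; penalise outside pts (robust) and uncovered: use signed distance of hull-ish extents via quantiles
    def ext(p):
        c,s=np.cos(p[2]),np.sin(p[2]); q=(P-p[:2])@np.array([[c,-s],[s,c]]); return q
    def cost(p):
        q=ext(p); o=np.maximum(np.abs(q)-[hx,hy],0); i=(np.abs(q)<[hx,hy]).all(1)
        return -i.mean()*1 +np.minimum(o.sum(1),.004).mean()*200
    best=min((minimize(cost,np.array(x0)+d,method="Nelder-Mead",options=dict(initial_simplex=np.array(x0)+d+np.vstack([np.zeros(3),np.diag([.004,.004,.06])]))) for d in np.random.default_rng(0).normal(0,[.002,.002,.03],(12,3))),key=lambda r:r.fun)
    return best.x
def edges(P,x0,lo):
    pass
for n in D:
    C=cloud(D[n])
    for name,x0,hx,hy,z,rad in (("rack",[.490,.126,-.274],.027,.077,.032,.1),("meter",[.4835,-.1536,.2],.044,.098,.025,.12),("seat",[.486,-.153,.2],.021,.019,.050,.035)):
        m=(np.abs(C[...,2]-z)<.005)&(np.hypot(C[...,0]-x0[0],C[...,1]-x0[1])<rad)
        P=C[m][:,:2]
        # boundary of blob, robust line-wise: least squares of boundary pts to rectangle sides
        mm=cv2.morphologyEx(m.astype(np.uint8),cv2.MORPH_OPEN,np.ones((3,3)) if name!="seat" else np.ones((1,1)))
        hull=cv2.findContours(mm,cv2.RETR_EXTERNAL,cv2.CHAIN_APPROX_NONE)[0]
        c=max(hull,key=len)[:,0]; B=C[c[:,1],c[:,0],:2]
        from scipy.optimize import least_squares
        def res(p):
            cc,s=np.cos(p[2]),np.sin(p[2]); q=np.abs((B-p[:2])@np.array([[cc,-s],[s,cc]])); d=q-np.array([hx,hy])
            return np.where((d>0).all(1),np.hypot(*d.T),d.max(1))
        r=least_squares(res,x0,loss="cauchy",f_scale=.0015)
        print(n,name,len(B),r.x.round(4),np.degrees(r.x[2]).round(1),"med|res|",np.median(np.abs(r.fun)).round(4),"fit2",fit(P,x0,hx,hy).round(4))
    # cap points in cell frame
    a=np.radians(-15.7); o=np.array([.4768,.078])
    q=(C[...,:2]-o)@np.array([[np.cos(a),-np.sin(a)],[np.sin(a),np.cos(a)]])
    m=(np.abs(q).max(-1)<.045)&(C[...,2]>.076)&(C[...,2]<.12)
    for z0 in np.arange(.076,.112,.006):
        k=m&(C[...,2]>=z0)&(C[...,2]<z0+.006)
        if k.sum(): print(n,"cap z",z0.round(3),k.sum(),"x",q[k][:,0].min().round(4),q[k][:,0].max().round(4),"y med",np.median(q[k][:,1]).round(4))
    k=(np.abs(q).max(-1)<.017)&(np.abs(C[...,2]-.069)<.005); print("collar",k.sum(),((q[k].max(0)+q[k].min(0))/2).round(4),q[k].min(0),q[k].max(0))
E
python3 c.py
```

```text
scene rack 175 [ 0.4912  0.1264 -0.2828] -16.2 med|res| 0.0024 fit2 [ 0.49    0.1245 -0.2859]
scene meter 315 [ 0.4859 -0.1504  0.2367] 13.6 med|res| 0.0055 fit2 [ 0.4842 -0.1537  0.2282]
scene seat 79 [ 0.4854 -0.1541  0.2238] 12.8 med|res| 0.0011 fit2 [ 0.4848 -0.1528  0.2312]
scene cap z 0.076 34 x -0.01 0.0114 y med 0.0155
scene cap z 0.082 38 x -0.0114 0.0117 y med 0.0172
scene cap z 0.088 43 x -0.0115 0.0112 y med 0.0185
scene cap z 0.094 27 x -0.0101 0.011 y med 0.0213
scene cap z 0.1 3 x -0.0025 0.0059 y med 0.0205
collar 103 [-0.0002  0.0014] [-0.01329936 -0.0142176 ] [0.0129202  0.01696277]
top rack 350 [ 0.4908  0.1267 -0.2837] -16.3 med|res| 0.0017 fit2 [ 0.4908  0.1265 -0.2854]
top meter 505 [ 0.4851 -0.1538  0.2361] 13.5 med|res| 0.0064 fit2 [ 0.4849 -0.1522  0.2317]
top seat 87 [ 0.4852 -0.1537  0.2321] 13.3 med|res| 0.0007 fit2 [ 0.4852 -0.1528  0.2225]
top cap z 0.076 13 x -0.0109 0.0092 y med 0.0146
top cap z 0.082 16 x -0.0109 0.0095 y med 0.0156
top cap z 0.088 22 x -0.0092 0.011 y med 0.0173
top cap z 0.094 32 x -0.0112 0.0113 y med 0.0204
top cap z 0.1 9 x -0.005 0.006 y med 0.0217
collar 99 [-0.0001  0.0021] [-0.0125347  -0.01205331] [0.01240253 0.01634271]
```

```bash
cat > h.py <<'E'
from rig import manip, hand, inverse_kinematics, sensors, vision, job_done
import cv2, numpy as np
A=np.radians(-16.3); CELL=np.array([.4768,.0785]); M=np.radians(13.3); SEAT=np.array([.4852,-.1535])
def w(x,y,z,a=A,o=CELL):
    return [o[0]+x*np.cos(a)-y*np.sin(a),o[1]+x*np.sin(a)+y*np.cos(a),z]
OR=[np.pi,0,A+np.pi/2]; OM=[np.pi,0,M+np.pi/2]
def st(l=""):
    s=sensors.sense(); print(l,round(s["t"],2),np.round(s["eef_pos"],4),np.round(s["eef_rot"],3),"F",np.round(s["force"],2),"g",round(s["grip_width"],3)); return s
def pic(n,f,box,k=5):
    d=vision.get_image(n); x0,y0,x1,y1=box
    cv2.imwrite(f,cv2.resize(d["image"][y0:y1,x0:x1,::-1],None,fx=k,fy=k,interpolation=cv2.INTER_CUBIC)); return d
E
cat > d.py <<'E'
from h import *
hand.command_gripper(0.0,10)
manip.reach(w(0,.046,.16),OR); st("above")
manip.line_to(w(0,.046,.094),.12); s=st("low")
for y,z in ((.0305,.094),(.018,.095),(.006,.090),(-.001,.083)):   # leading edge is y-8mm
    manip.line_to(w(0,y,z),.06); st()
print(manip.line_to(w(0,-.003,.071),.03,f_stop=6)); st("pressed")
E
python3 d.py
```

```text
above 4.91 [0.4896 0.1234 0.1601] [ 3.141 -0.     1.288] F [-0.68 -0.84  0.01] g 0.002
low 5.61 [0.4902 0.1229 0.0944] [ 3.141 -0.     1.287] F [ 0.6  -0.77  0.63] g 0.008
 6.02 [0.4856 0.1073 0.0945] [ 3.141 -0.     1.285] F [ 0.36  0.1  -0.  ] g 0.007
 6.38 [0.4818 0.0954 0.095 ] [ 3.142 -0.     1.285] F [-0.11 -0.21 -0.46] g 0.003
 6.74 [0.4781 0.0839 0.0896] [-3.141  0.     1.286] F [-0.3  -0.24  0.28] g 0.007
 7.06 [0.476  0.0773 0.0825] [-3.14   0.     1.286] F [ 0.64 -0.41  0.16] g 0.001
True
pressed 7.45 [0.477  0.0759 0.0733] [ 3.14  -0.     1.286] F [-1.7   0.62  5.68] g 0.005
```

```bash
cat > e.py <<'E'
from h import *
manip.line_to(w(0,0,.14),.2)
pic("scene","pics/s1.png",(205,130,305,230))
d=pic("top","pics/t1.png",(150,160,250,230))
from b import cloud
C=cloud(d); 
for o in ("scene",):
    d2=vision.get_image(o); C2=cloud(d2)
    a=A; q=(C2[...,:2]-CELL)@np.array([[np.cos(a),-np.sin(a)],[np.sin(a),np.cos(a)]])
    m=(np.abs(q[...,0])<.016)&(q[...,1]>-.025)&(q[...,1]<.02)&(C2[...,2]>.06)&(C2[...,2]<.11)
    for y in np.arange(-.025,.02,.006):
        k=m&(q[...,1]>=y)&(q[...,1]<y+.006)
        if k.any(): print(y.round(3),k.sum(),np.median(C2[k][:,2]).round(4),C2[k][:,2].max().round(4))
st()
E
python3 e.py
```

```text
-0.025 1 0.0715 0.0715
-0.019 24 0.0699 0.0732
-0.013 64 0.0698 0.0756
-0.007 26 0.0726 0.076
-0.001 27 0.0726 0.0745
0.005 28 0.0723 0.0747
0.011 10 0.0708 0.0725
 8.09 [0.4751 0.0785 0.1379] [-3.137e+00  1.000e-03  1.286e+00] F [-0.61 -0.27  0.7 ] g 0.003
```

View pics/s1.png

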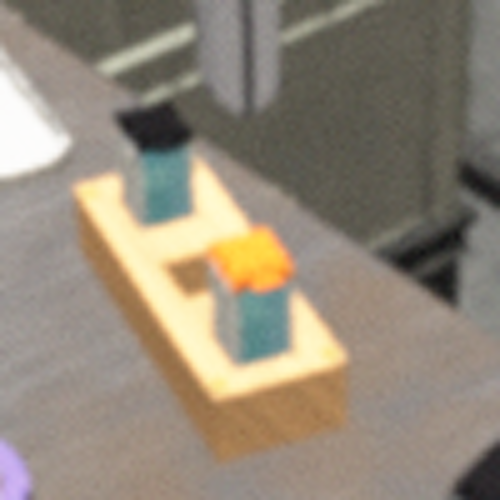

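The cap (at about 250,258 in the crop) now lies flat. Depth across it is level at 0.071–0.073 m, so it is shut. Next I'll grasp the frosted faces.

```bash
cat > f.py <<'E'
from h import *
hand.command_gripper(0.55,20)
manip.line_to(w(0,0,.0375),.12); st("down")
hand.command_gripper(0.0,20); s=st("grip")
manip.line_to([s["eef_pos"][0],s["eef_pos"][1],.115],.08); st("lift")
pic("scene","pics/s2.png",(205,110,305,230))
pic("top","pics/t2.png",(150,160,250,230))
E
python3 f.py
```

```text
down 10.01 [0.4776 0.0785 0.0382] [ 3.14  -0.     1.286] F [-0.11  0.43  0.52] g 0.552
grip 10.54 [0.4773 0.0785 0.0378] [ 3.141 -0.     1.286] F [ 0.15 -0.32  1.13] g 0.259
lift 11.66 [0.4766 0.0785 0.1144] [-3.14   0.     1.286] F [ 0.13  0.33 -0.78] g 0.268
```

View pics/s2.png

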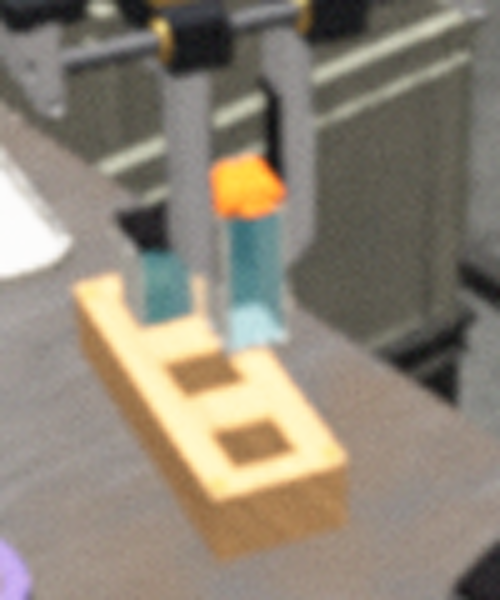

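The cell hangs upright between the fingers, which are on the white faces; the clear faces are free and the pocket is empty. Next I'll move over the seat and check alignment before lowering.

```bash
cat > g.py <<'E'
from h import *
manip.line_to(w(0,0,.17),.12)
manip.reach([*SEAT,.17],OM); st("over")
manip.line_to([*SEAT,.105],.1); st("hover")   # underside ~.073
d=pic("scene","pics/s3.png",(270,180,420,310),4)
import pickle; pickle.dump(d,open("s3.pkl","wb"))
d=pic("top","pics/t3.png",(280,150,400,235)); pickle.dump(d,open("t3.pkl","wb"))
for n in ("scene","top"):
    vision.get_image(n)
    for q in("cell","seat_floor","cap_hinge"): print(n,q,[(np.round(r["xyz"],3).tolist(),round(r["p"],2)) for r in vision.mark_of(n,q)][:3])
E
python3 g.py
```

```text
over 13.29 [ 0.4846 -0.1527  0.169 ] [-3.140e+00 -2.000e-03  1.802e+00] F [-0.11 -0.13 -0.43] g 0.264
hover 14.09 [ 0.4858 -0.1535  0.1055] [3.141e+00 1.000e-03 1.803e+00] F [-0.64 -0.1   0.47] g 0.263
scene cell [([0.385, 0.187, 0.002], 0.81), ([0.484, -0.153, 0.073], 0.8)]
scene seat_floor [([0.486, -0.154, 0.043], 0.71)]
scene cap_hinge [([0.387, 0.17, 0.066], 0.67), ([0.483, -0.14, 0.135], 0.63)]
top cell [([0.385, 0.184, -0.001], 0.89)]
top seat_floor []
top cap_hinge [([0.394, 0.168, 0.066], 0.85)]
```

View pics/s3.png

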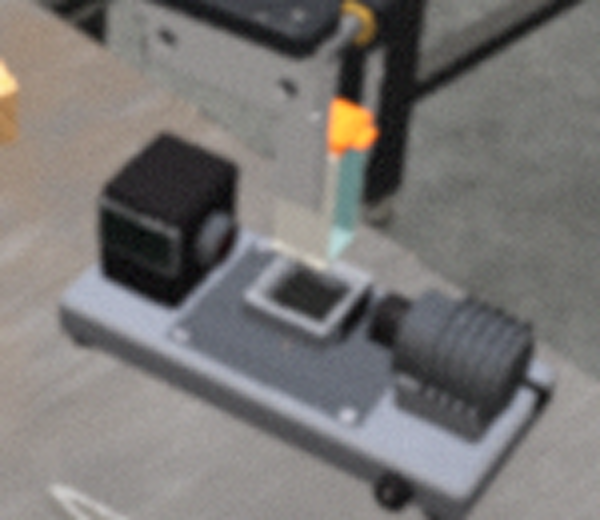

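The cell hangs over the seat (crop about 300,290), clear face towards the lamp. Marks put the cell at (0.484, -0.153) and the seat at (0.486, -0.154), so they agree. Lowering now.

```bash
cat > i.py <<'E'
from h import *
manip.line_to([*SEAT,.088],.06); st("mouth")
b=st()["force"]
r=manip.line_to([*SEAT,.0765],.03,f_stop=5); st(f"in {r}")
pic("scene","pics/s4.png",(270,180,420,310),4)
E
python3 i.py
```

```text
mouth 15.03 [ 0.4846 -0.1532  0.0871] [-3.140e+00 -1.000e-03  1.803e+00] F [-0.53  0.34 -0.11] g 0.264
 15.03 [ 0.4846 -0.1532  0.0871] [-3.140e+00 -1.000e-03  1.803e+00] F [-0.53  0.34 -0.11] g 0.264
in False 15.56 [ 0.4851 -0.1534  0.0763] [-3.141 -0.     1.803] F [ 0.68 -0.45 -1.51] g 0.264
```

View pics/s4.png

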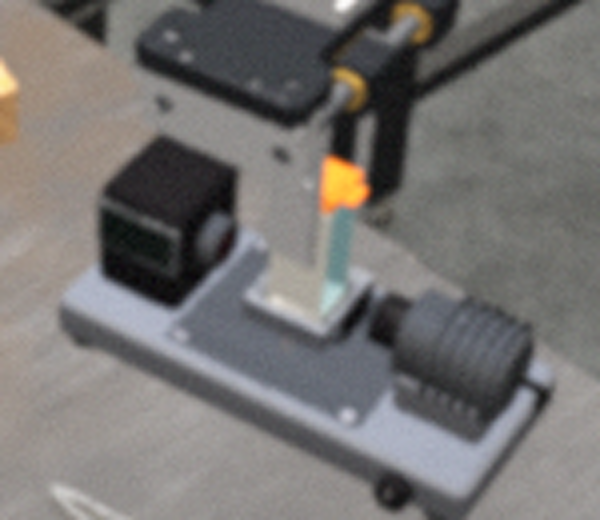

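The cell has entered the seat pocket (crop about 305,300) with no contact force. Now pressing it down gently to the stop.

```bash
cat > j.py <<'E'
from h import *
for z in (.073,.070,.068,.0665,.0655,.0645,.0635,.062):
    r=manip.line_to([*SEAT,z],.02,f_stop=5); s=st(f"{z} {r}")
    manip.sleep(.15); f=np.mean([sensors.sense()["force"][2]]); print("  settled",round(f,2))
    if f>7.5: break
st()
pic("scene","pics/s5.png",(270,180,420,310),4)
for q in("cell","seat_floor"): print(q,[(np.round(r["xyz"],3).tolist(),round(r["p"],2)) for r in vision.mark_of("scene",q)][:3])
E
python3 j.py
```

```text
0.073 False 15.93 [ 0.4858 -0.1538  0.0734] [3.141e+00 1.000e-03 1.803e+00] F [0.11 1.16 1.47] g 0.264
  settled 1.29
0.07 False 16.38 [ 0.4855 -0.1537  0.0701] [3.141 0.    1.803] F [ 0.49 -0.06  1.01] g 0.262
  settled 2.18
0.068 False 16.78 [ 0.4853 -0.1536  0.068 ] [3.141 0.    1.803] F [ 0.68 -0.    2.45] g 0.265
  settled 1.5
0.0665 False 17.18 [ 0.4853 -0.1535  0.0665] [3.141 0.    1.803] F [ 0.69 -0.74  2.54] g 0.265
  settled 2.45
0.0655 False 17.58 [ 0.4853 -0.1536  0.0658] [3.142 0.    1.803] F [0.23 0.15 5.34] g 0.263
  settled 5.55
0.0645 False 17.98 [ 0.4854 -0.1536  0.0657] [-3.142  0.     1.803] F [-1.67  0.57 10.76] g 0.265
  settled 10.05
 18.13 [ 0.4854 -0.1536  0.0657] [-3.142  0.     1.803] F [-2.36  0.51 10.05] g 0.264
cell [([0.388, 0.191, 0.003], 0.97)]
seat_floor [([0.488, -0.155, 0.033], 0.81)]
```

View pics/s5.png

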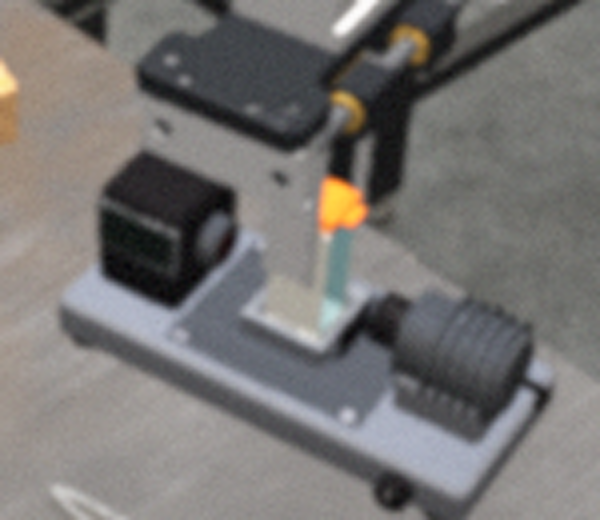

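The seat block has visibly dropped (crop about 305,320) and the cell is upright in it. The force rose sharply at TCP z = 0.0657 m, which matches the expected stop. I'll ease the push slightly, check that it holds, and hand in.

```bash
cat > k.py <<'E'
from h import *
manip.line_to([*SEAT,.0650],.02); manip.sleep(.4); st("hold"); manip.sleep(.4)
s=st("hold2")
if s["force"][2]>5 and s["eef_pos"][2]<.0668: job_done(); print("done")
E
python3 k.py
```

```text
hold 18.93 [ 0.4853 -0.1536  0.0658] [3.142 0.    1.803] F [-0.83  0.17  7.65] g 0.267
hold2 19.33 [ 0.4853 -0.1536  0.0658] [3.142 0.    1.803] F [-0.98  0.24  7.36] g 0.265
the job is handed in; nothing more can be done
done
```

I shut the cap in the rack and moved the cell into the light meter by its frosted faces. I handed the job in at about 19 s, with the arm still gripping the cell and holding it down on the seat's stop.

- **Cap:** after pressing, the depth readings were level across the cap at about 0.070–0.073 m, and the picture showed it flat on the collar. I inferred the cap angle from this.
- **Grip:** the jaws closed to about 25 mm on the white frosted faces. In the pictures the clear faces were untouched and face the lamp and receiver.
- **Seat:** the fingertips stopped at z = 0.0658 m, where the stop was expected. The force climbed from 2.5 to 10 N within the last 1 mm or so. The network put the seat floor at 0.033 m, against 0.034 m on the stop. I eased the push to about 7.5 N, and both force and position held steady over the last 0.4 s. I did not see the shutter blade itself.
- **Spare cell:** I never touched it. It was still in its pocket in the picture taken just after the lift, and I did not check it again at the end.

In the final picture the network failed to find the seated cell and reported only the pink look-alike, so I relied on the picture and the force and position readings instead.

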